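# Clear the catch tray and hold the test wand in the metal detector

## Task

Get the metal detector ready for its hourly check: take the two sealed pots out of its catch tray and set them down upright, not dropped, on the floor of the tote, beside the packed ones and without shifting those. Then take the square-headed test wand from its stand, leaving the other two wands standing there, and lower it upright down the middle of the detector's round throat without touching the throat or housing, until the dark ring around its stem is level with the top of the white flange. Finish still holding it there, centred, upright and still, for the reading.

Things in the scene. Friction and masses are not known exactly. Their poses are not given: they have to be found in the camera images.
- detector: Bench-top throat metal detector, with chute and catch tray, rigid and fixed. Origin on the work surface below the axis of the vertical throat; +y points along the chute to the tray; z up. Steel housing 170 mm (x) by 180 mm (y), centred on the throat, 85 to 185 mm high, with a round 50 mm bore right through; on top a white flange, 80 mm across, 50 mm bore, up to 193 mm.
- tray_floor (a point): Middle of the inner floor of the detector's open-topped steel catch tray, 235 mm from the throat along the detector's +y and 6 mm above the work surface. Inside, the tray is 146 mm (x) by 200 mm (y); rim 31 mm above the work surface.
- throat_mouth (a point): Centre of the throat at the top of the white flange, 193 mm above the work surface.
- coil (a point): Centre of the throat at the height of the coil, 58 mm below the flange top, where the dark seam runs round the housing (135 mm above the work surface). The test ball belongs here.
- tote: Shallow green perforated tote, fixed, 300 mm (its x) by 200 mm (its y), rim 60 mm high, inner floor 5 mm high, walls 6 mm; origin on the work surface under its centre. Two packed pots stand in the half towards its +x end (away from the robot); the half towards its -x end is empty.
- pot_a: One of the two sealed white portion pots with foil lids in the catch tray, standing upright: body 36 mm in diameter, 32 mm tall, with a 40 mm lid rim in its top 2.5 mm; about 40 g. Origin at the centre of its underside, z up.
- pot_b: The other sealed pot in the catch tray, the same as pot_a. The two stand one behind the other along the detector's y, at least 50 mm centre to centre.
- packed_a: Pot of the same kind, already packed in the tote. Origin at the centre of its underside.
- packed_b: The second packed pot in the tote. Origin at the centre of its underside.
- square_wand: The test wand to use: white plastic rod, 24 mm in diameter, with a square head 30 by 30 by 40 mm on its upper end; 160 mm long in all, about 130 g. Origin at the centre of the flat tip, z up the rod (head from 120 to 160 mm), x and y square to the head's faces. Dark ring 70 mm above the tip. Stands upright and loose in one of the stand's three wells; draws out straight up.
- test_ball (a point): The test ball, sealed in the square-headed wand on its axis 12 mm above its tip. With the ring level with the flange top, the ball is at the coil.
- wand_head (a point): Middle of the square head of the wand, 140 mm above its tip: the place to grip.
- round_wand: Another test wand, with a cylindrical head 34 mm in diameter, in the same stand: not to be used. Origin at its tip.
- ball_wand: Another test wand, with a ball head 38 mm in diameter, in the same stand: not to be used. Origin at its tip.
- wand_stand: White block fixed to the bench, 50 mm (x) by 190 mm (y), 62 mm tall, with three wells of 28 mm diameter and 50 mm depth at 66 mm pitch along its y; the wands stand in them, tips 12 mm above the work surface. Origin under its centre.

How it is judged (in metres and radians):
On the way, in this order (a step that is already met when the one before it is completed fails the run):
1. both pots from the catch tray stand upright on the floor of the tote, let go (x of pot_a in the frame of tote between -0.13 and 0.13 m and y of pot_a in the frame of tote between -0.08 and 0.08 m and z of each of pot_a, pot_b in the frame of tote below 0.012 m and angle between each of pot_a, pot_b's own z axis and vertical below 0.15 rad and contact force between the fingers and pot_a below 0.05 N and x of pot_b in the frame of tote between -0.13 and 0.13 m and y of pot_b in the frame of tote between -0.08 and 0.08 m and contact force between the fingers and pot_b below 0.05 N), for 0.2 s.
2. the square-headed wand is out of its stand, its tip above the stand's top (height (world z) of square_wand above 0.065 m and contact force between the fingers and square_wand above 1 N), for 0.1 s.
At the end, for the whole second after the job is handed in: Both pots stand upright on the tote floor, let go. The gripper alone holds the square-headed wand, still and upright (4 degrees), its ball within 5 mm of the throat axis and 8 mm of coil height, not touching the detector. Other wands and packed pots within 30 mm of their places (all of step 1 and horizontal distance between test_ball and coil below 0.005 m and z of test_ball in the frame of coil between -0.008 and 0.008 m and angle between square_wand's own z axis and vertical below 0.07 rad and linear speed of square_wand below 0.02 m/s and contact force between the fingers and square_wand above 1 N and contact force between square_wand and detector below 0.1 N and linear speed of each of pot_a, pot_b below 0.01 m/s and distance of each of round_wand, ball_wand, packed_a, packed_b from where it was at the start of the episode below 0.03 m and angle between each of round_wand, ball_wand, packed_a, packed_b's own z axis and vertical below 0.15 rad); the arm keeps its last pose, push and grip.
It fails at once if the square-headed wand touches the detector (more than 0.5 N) (contact force between square_wand and detector above 0.5 N).
It fails at once if a pot from the catch tray is dropped (from more than about 30 mm) (contact force between the fingers and pot_a below 0.05 N and linear speed of pot_a above 0.75 m/s).
It fails at once if a pot from the catch tray is dropped (from more than about 30 mm) (contact force between the fingers and pot_b below 0.05 N and linear speed of pot_b above 0.75 m/s).
It fails at once if another wand or a packed pot is shifted by more than 30 mm or tipped (distance of any of round_wand, ball_wand, packed_a, packed_b from where it was at the start of the episode above 0.03 m or angle between any of round_wand, ball_wand, packed_a, packed_b's own z axis and vertical above 0.4 rad).
It also fails if it takes over 69 s, if anything falls off the work surface, if the arm or the gripper's body presses on something with over 40 N, if the wrist force passes 120 N, or if a joint passes its speed limit or range.

## Robot

A 6-joint arm with a two-finger parallel gripper is mounted at the origin on the work surface. World frame = base frame: x ahead of the robot, y to its left, z up, the work surface at z = 0. Lengths are in mm, angles in rad, forces in N, time in s.
With the tool pointing down it reaches from about 350 to 775 mm from the base axis. Payload 7.3 kg.
Tool frame: the origin (TCP) lies at the very end of the fingers, on their centre line; the grasp point (between the pads) lies 19 mm behind it (pinch_z is the distance from the TCP to the grasp point, in mm); z points along the fingers, y is the direction in which the jaws open and shut (so a half turn about z gives the same grasp; the last joint's range is limited). The gripper opens to 92 mm and grips with 3 to 60 N. Pads are 19 mm wide; open, the fingers measure 130 mm over their backs; the gripper's body (75 mm by 190 mm) begins 47 mm behind the grasp point.
Start: joints at [-1.378, 0.342, 1.524, -0, 1.275, -0.146], TCP at [174.51, -495.168, 226.741] pointing down, gripper open.
Joint ranges: [-2.53, 2.53], [-0.77, 2.02], [0.04, 2.7], [-1, 4.14], [0.28, 2.66], [-3.11, 3.11]. Speed limits (rad/s): [2.57, 2.57, 3.14, 3.14, 3.14, 3.14].

## Interface

Orientations are given as [roll, pitch, yaw] about the fixed x, y, z axes, in that order (R = Rz(yaw) Ry(pitch) Rx(roll)).
In Python, from plant import * gives the robot as it stands.
- The arm moves only by the tool step_arm, never from a script. Its argument "moves" is one flat list of numbers, 7 for each row, row after row: the shift along the tool's x, y, z scaled (see below), then the turn, a rotation vector about the tool's x, y, z scaled (see below), then the closure, from -1 (fully open) to 1 (shut). A call has 1 to 8 rows; each row shifts and turns the pose as measured when the row begins, along the tool's axes as they then stand; what a row does not reach is not made up. The controller multiplies each number of a shift by 2 cm and each number of a turn by 4 degrees. A row lasts 1/12 s, in which the tool goes at most 41.7 mm and 7.16 degrees, less where a joint would pass 70% of its speed; a pose out of reach is approached as far as the arm can. A call with a number of a shift or a turn outside -1 to 1 is refused whole. A call with a gripper value outside its range is refused whole. The fingers move at their own pace and stop on an object; the grip force is fixed at half the most. Time passes only in rows, so rows that do not move let the fingers close. It gives the time, the measured TCP pose, the force and the opening at its end, in the units of the state.
- get_obs(): the state, without advancing time (a new reading comes with each control period).
- capture(name): name is "side" or "top" or "wrist"; returns the picture (420x560x3 uint8, red, green, blue); there is no depth.
- get_calibration(name): a dict with "mtx" (3x3 intrinsics, pixels), "k1" (the pictures are not rectified: a ray, as slopes to the right and down, at radius r is drawn at 1 + k1 r^2 times it, then the intrinsics apply), "eye" and "orientation" of the camera in the world; the wrist camera has in their place "mount" (4x4, takes a point from camera to tool coordinates, whose origin is the TCP and whose axes are the flange's). Camera axes: x right, y down, z forward; pixel columns grow to the right and rows downward; lengths in mm; the calibration is good to about 2 mm. A picture is of the moment at which its call begins: read the wrist's pose just before it. get_calibration takes no time and is no camera call.
- close_job(): hands the job in, once; it reports no verdict.
The state is a dict: "time": time; "joint_positions": joint angles; "dq": joint speeds; "tau": joint torques, N m; "tool_pos": TCP position; "tcp_rot": TCP orientation; "contact_force": force on the tool from outside, world axes, zero at the start; "moment": the same for the moment, N m; "grip_width": finger opening in mm.
Only numpy, scipy, OpenCV 4.12 (cv2) and the standard library are available. Lean on these libraries where they do the work, as an engineer would, in place of code of your own. Each camera call takes 0.05 s, during which the arm holds its last target.

## Working session

There is one attempt and no reset: what is moved stays moved. The work goes in short steps, Python scripts to look and compute and a tool call to move; the robot and the scene stay as the last step left them, time stands still between calls to the robot, and variables do not carry over. Pictures are saved under pics/ and viewed, and the job is handed in when it is done.

Besides the shell and the picture viewer there is one more tool, called in YAML: its name, and indented under it one key for each argument. step_arm: Moves the arm, as the interface text tells. Shifts and turns lie within -1 to 1; 1 stands for 2 cm of shift or 4 degrees of turn. Its arguments: {"type":"object","properties":{"moves":{"type":"array"}},"required":["moves"]}

```bash
ls; mkdir -p pics; python3 - <<'E'
from plant import *
import cv2
o=get_obs();print(o)
for n in ["side","top","wrist"]:
    c=get_calibration(n);print(n,c)
    cv2.imwrite(f"pics/{n}0.png",capture(n)[:,:,::-1])
E
```

```text
pics
{'time': 0.0, 'joint_positions': array([-1.37801424e+00,  3.42716729e-01,  1.52503765e+00, -1.72811764e-05,
        1.27537766e+00, -1.46010037e-01]), 'dq': array([ 0.00015243,  0.00096494, -0.00016651, -0.00079247, -0.00069118,
       -0.00214805]), 'tau': array([-6.17696824e-04, -4.31245780e+01, -2.44221890e+01,  7.17393612e-02,
        5.59275330e-02, -1.56122169e-04]), 'tool_pos': array([ 174.41410243, -494.74529737,  226.04086614]), 'tcp_rot': array([-3.14006724e+00, -2.07620021e-04,  3.38797011e-01]), 'contact_force': array([ 0.12540851, -0.85133142,  0.88124483]), 'moment': array([-0.02138186,  0.03038258, -0.05724882]), 'grip_width': 91.93427425723796}
side {'mtx': array([[451.53804421,   0.        , 284.96462185],
       [  0.        , 451.53804421, 211.63406288],
       [  0.        ,   0.        ,   1.        ]]), 'k1': -0.12103362918697391, 'eye': array([ -8.15629158, 832.85692319, 848.992959  ]), 'orientation': array([-2.19198115, -0.01937488, -2.51200361])}
top {'mtx': array([[483.67489105,   0.        , 276.4507534 ],
       [  0.        , 483.67489105, 205.51431642],
       [  0.        ,   0.        ,   1.        ]]), 'k1': -0.0068983469814558615, 'eye': array([ 439.47698975,   53.44408676, 1264.65127512]), 'orientation': array([-3.04192463, -0.00669207, -1.55268296])}
wrist {'mtx': array([[291.54214277,   0.        , 278.82451099],
       [  0.        , 291.54214277, 210.87608325],
       [  0.        ,   0.        ,   1.        ]]), 'k1': -0.027011954955850032, 'mount': array([[-1.08770196e-04, -9.55228565e-01, -2.95868851e-01,
         7.93113210e+01],
       [ 9.99999986e-01, -1.40470041e-04,  8.58853571e-05,
         9.83324608e-02],
       [-1.23600856e-04, -2.95868837e-01,  9.55228567e-01,
        -1.58156034e+02],
       [ 0.00000000e+00,  0.00000000e+00,  0.00000000e+00,
         1.00000000e+00]])}
```

View pics/top0.png

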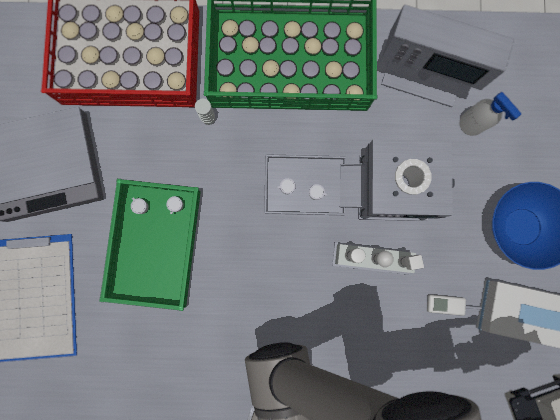

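View pics/side0.png

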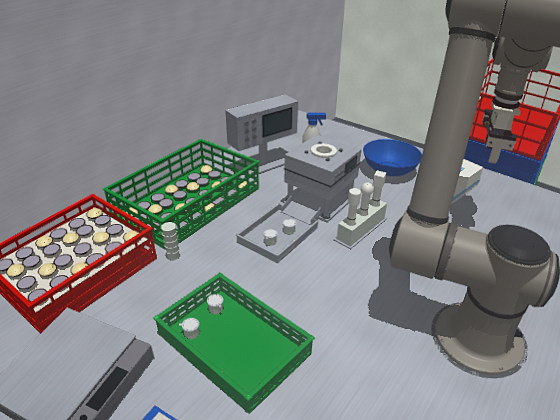

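View pics/wrist0.png

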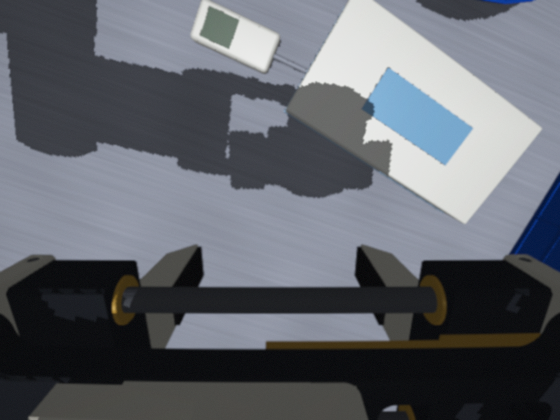

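```bash
cat > h.py <<'E'
import numpy as np, cv2
from scipy.spatial.transform import Rotation as R
from plant import *
def cam(n,obs=None):
    c=get_calibration(n)
    if n=="wrist":
        o=obs or get_obs()
        T=np.eye(4);T[:3,:3]=R.from_euler('xyz',o['tcp_rot']).as_matrix();T[:3,3]=o['tool_pos']
        M=T@c['mount'];return c,M[:3,:3],M[:3,3]
    return c,R.from_euler('xyz',c['orientation']).as_matrix(),np.array(c['eye'])
def ray(cm,uv):
    c,Rm,e=cm;K=c['mtx']
    d=np.array([(uv[0]-K[0,2])/K[0,0],(uv[1]-K[1,2])/K[1,1]]);s=d.copy()
    for _ in range(20): s=d/(1+c['k1']*(s@s))
    v=Rm@np.array([s[0],s[1],1.]);return e,v/np.linalg.norm(v)
def onplane(cm,uv,z):
    e,v=ray(cm,uv);return e+v*(z-e[2])/v[2]
def proj(cm,P):
    c,Rm,e=cm;p=Rm.T@(np.asarray(P,float)-e);s=p[:2]/p[2];s=s*(1+c['k1']*(s@s))
    K=c['mtx'];return np.array([K[0,0]*s[0]+K[0,2],K[1,1]*s[1]+K[1,2]])
def tri(cms,uvs):
    A=np.zeros((3,3));b=np.zeros(3)
    for cm,uv in zip(cms,uvs):
        e,v=ray(cm,uv);Q=np.eye(3)-np.outer(v,v);A+=Q;b+=Q@e
    P=np.linalg.solve(A,b)
    return P,[np.linalg.norm((np.eye(3)-np.outer(ray(c,u)[1],ray(c,u)[1]))@(P-c[2])) for c,u in zip(cms,uvs)]
def crop(src,dst,x0,y0,x1,y1,f):
    im=cv2.imread(src)[y0:y1,x0:x1];cv2.imwrite(dst,cv2.resize(im,None,fx=f,fy=f,interpolation=cv2.INTER_CUBIC))
E
python3 - <<'E'
from h import *
crop('pics/top0.png','pics/t1.png',260,130,460,280,4)
crop('pics/top0.png','pics/t2.png',95,170,215,315,4)
crop('pics/side0.png','pics/s1.png',230,125,430,265,4)
E
```

```text
(no output)
```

View pics/t1.png

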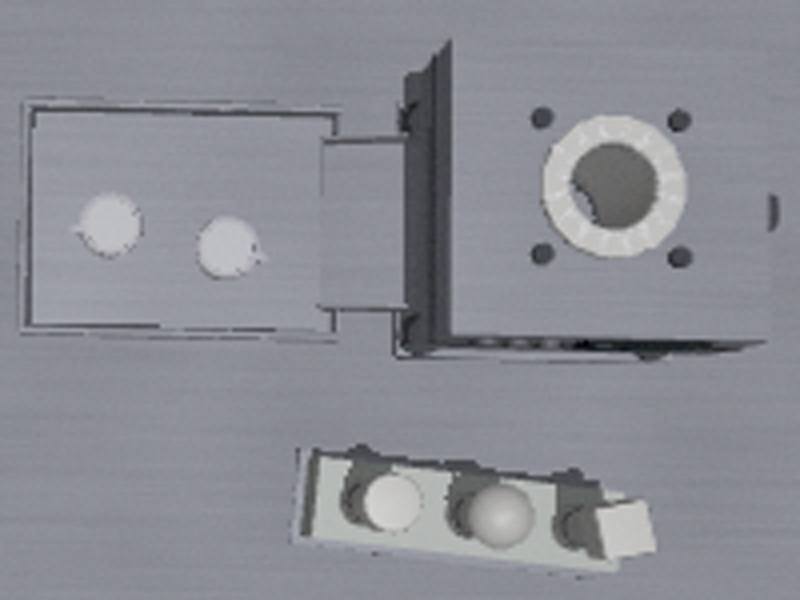

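View pics/t2.png

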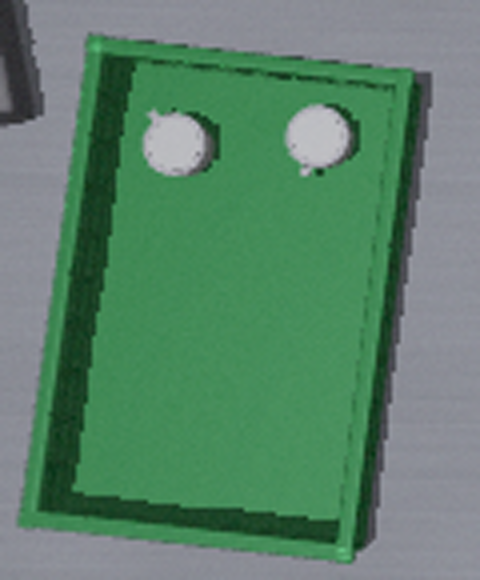

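View pics/s1.png

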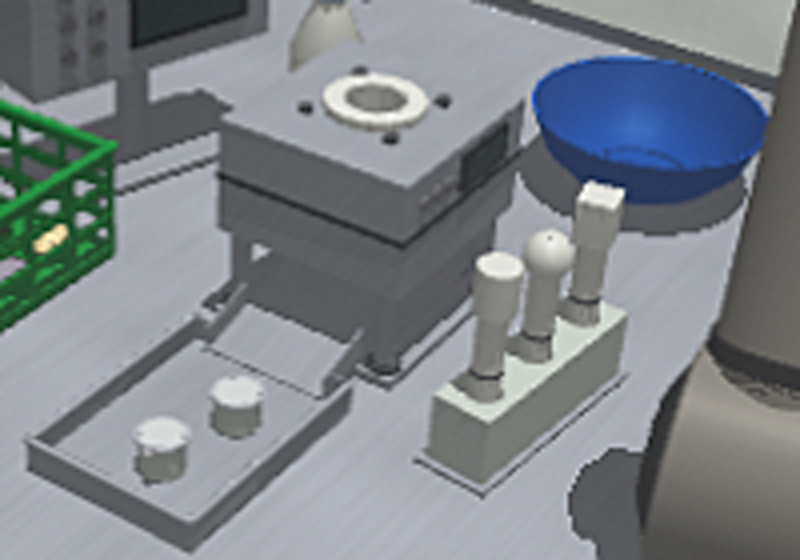

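```bash
python3 - <<'E'
from h import *
t=cam("top");s=cam("side")
def tc(x,y,ox=260,oy=130): return np.array([(x+.5)/4-.5+ox,(y+.5)/4-.5+oy])
print("hand picks")
P={}
for n,uv,z in [("potfar",tc(110,224),38),("potnear",tc(227,247),38),("flange",tc(614,186),193),("bore",tc(616,185),193),("sq",tc(626,528),172),("rnd",tc(392,503),172),("ball",tc(502,517),155),
 ("pk1",tc(177,143,95,170),37),("pk2",tc(319,136,95,170),37),
 ("tA",tc(92,44,95,170),60),("tB",tc(412,73,95,170),60),("tC",tc(350,553,95,170),60),("tD",tc(25,520,95,170),60),
 ("sq1",tc(597,507),172),("sq2",tc(645,497),172),("sq3",tc(656,548),172),("sq4",tc(606,559),172),
 ("tr1",tc(27,106),31),("tr2",tc(337,112),31),("tr3",tc(22,330),31)]:
    P[n]=onplane(t,uv,z);print(n,uv,P[n].round(1))
# side checks
def sc(x,y): return np.array([(x+.5)/4-.5+230,(y+.5)/4-.5+125])
for n,uv,z in [("potfar",sc(162,433),38),("potnear",sc(236,392),38),("flange",sc(375,101),193),("sq",sc(603,195),172),("rnd",sc(499,267),172)]:
    print("side",n,onplane(s,uv,z).round(1), "tri", tri([t,s],[proj(t,P[n]),uv]))
# contours
im=cv2.imread('pics/top0.png');g=im.min(axis=2)
hsv=cv2.cvtColor(im,cv2.COLOR_BGR2HSV)
m=((hsv[:,:,1]<35)&(hsv[:,:,2]>185)).astype(np.uint8)
for c in cv2.findContours(m,cv2.RETR_EXTERNAL,cv2.CHAIN_APPROX_NONE)[0]:
    if 80<cv2.contourArea(c)<2000:
        M=cv2.moments(c);print((M['m10']/M['m00'],M['m01']/M['m00']),cv2.contourArea(c),cv2.minAreaRect(c))
E
```

```text
hand picks
potfar [287.125 185.625] [613.9  21.1  38. ]
potnear [316.375 191.375] [600.5 -54.   38. ]
flange [413.125 176.125] [ 618.8 -257.5  193. ]
bore [413.625 175.875] [ 619.4 -258.6  193. ]
sq [416.125 261.625] [ 427.9 -268.4  172. ]
rnd [357.625 255.375] [ 439.5 -136.6  172. ]
ball [385.125 258.875] [ 432.7 -202.5  155. ]
pk1 [138.875 205.375] [556.1 397.9  37. ]
pk2 [174.375 203.625] [562.3 307.7  37. ]
tA [117.625 180.625] [615.4 447.7  60. ]
tB [197.625 187.875] [600.8 246.2  60. ]
tC [182.125 307.875] [303.8 274.   60. ]
tD [100.875 299.625] [320.1 473.9  60. ]
sq1 [408.875 256.375] [ 439.4 -252.2  172. ]
sq2 [420.875 253.875] [ 445.4 -279.3  172. ]
sq3 [423.625 266.625] [ 417.  -285.2  172. ]
sq4 [411.125 269.375] [ 410.4 -257.   172. ]
tr1 [266.375 156.125] [691.   75.8  31. ]
tr2 [343.875 157.625] [ 691.  -125.1   31. ]
tr3 [265.125 212.125] [545.4  76.1  31. ]
side potfar [618.3  19.2  38. ] tri (array([614.59755055,  21.85649008,  41.25740345]), [np.float64(1.314002019812058), np.float64(1.3140020198121782)])
side potnear [604.6 -53.6  38. ] tri (array([601.93224617, 
[... 895 characters left out ...]
40106236) 125.5 ((416.0882568359375, 262.14703369140625), (12.473502159118652, 11.822710990905762), 77.47119140625)
(357.8333333333333, 255.18428184281842) 123.0 ((357.5, 255.0), (12.0, 13.0), 90.0)
(138.04285714285714, 205.58888888888887) 105.0 ((138.0, 206.0), (12.0, 12.0), 90.0)
(173.75180375180375, 203.5252525252525) 115.5 ((173.75, 203.75001525878906), (12.020814895629883, 12.727920532226562), 45.0)
(316.25685425685424, 191.2987012987013) 115.5 ((316.0, 191.5), (13.0, 12.0), 90.0)
(287.01960784313724, 185.64845938375348) 119.0 ((287.25, 185.75001525878906), (12.727920532226562, 12.020814895629883), 45.0)
(413.08794015690563, 176.08794015690566) 913.5 ((413.0, 176.0), (34.0, 34.0), 90.0)
```

step_arm:
  moves: [0.85,-0.5,-0.3,0,0,-1,0.2,0.9,-0.45,-0.3,0,0,-1,0.2,0.9,-0.4,-0.3,0,0,-1,0.2,0.95,-0.3,-0.3,0,0,-1,0.2,0.95,-0.25,-0.3,0,0,-1,0.2,1,-0.2,-0.3,0,0,-1,0.2,1,-0.1,-0.3,0,0,-1,0.2,1,0,0,0,0,-1,0.2]

```text
time: 0.82
tool_pos: [277.6, -368.7, 266.9]
tcp_rot: [-3.135, -0.004, 0.915]
contact_force: [-0.3, 1.1, 0.1]
grip_width: 43.2
```

step_arm:
  moves: [1,0.05,0,0,0,-1,-0.35,1,0.1,0,0,0,-1,-0.35,1,0.2,0,0,0,-1,-0.35,0.95,0.25,0,0,0,-1,-0.35,0.95,0.35,0,0,0,-1,-0.35,0.9,0.4,0,0,0,-1,-0.35,0.9,0.45,0,0,0,-1,-0.35,0.85,0.5,0,0,0,-1,-0.35]

```text
time: 1.48
tool_pos: [383.9, -238.2, 266.8]
tcp_rot: [-3.137, -0.009, 1.502]
contact_force: [1.2, -0.5, -0.3]
grip_width: 62.1
```

```bash
cat > go.py <<'E'
import sys
from h import *
# go.py x y z yaw : needed shift in tool axes (units of 2cm) and turn (units 4deg)
o=get_obs();Rm=R.from_euler('xyz',o['tcp_rot']).as_matrix()
x,y,z,yaw=map(float,sys.argv[1:5])
G=R.from_euler('xyz',[np.pi,0,yaw]).as_matrix()
w=R.from_matrix(Rm.T@G).as_rotvec()
print(o['time'],'at',np.round(o['tool_pos'],1),np.round(o['tcp_rot'],3),'w',round(o['grip_width'],1),'F',np.round(o['contact_force'],1))
d=np.array([x,y,z])-o['tool_pos']
print('shift units now',np.round(Rm.T@d/20,2),'after turn',np.round(G.T@d/20,2),'turn units',np.round(np.degrees(w)/4,2))
E
python3 go.py 614.5 21 150 1.571
```

```text
1.4833 at [ 383.9 -238.2  266.8] [-3.137 -0.009  1.502] w 62.1 F [ 1.2 -0.5 -0.3]
shift units now [13.67 10.64  5.9 ] after turn [12.96 11.53  5.84] turn units [-0.07 -0.13 -0.99]
```

step_arm:
  moves: [1,0.9,0,0,0,-1,-0.35,1,0.9,0,0,0,0,-0.35,1,0.9,0,0,0,0,-0.35,1,0.9,0,0,0,0,-0.35,1,0.9,0.2,0,0,0,-0.35,1,0.9,0.5,0,0,0,-0.35,1,0.9,0.6,0,0,0,-0.35,1,0.9,0.6,0,0,0,-0.35]

```text
time: 2.15
tool_pos: [533.7, -70.1, 229.5]
tcp_rot: [-3.14, -0.008, 1.578]
contact_force: [0.5, -0.5, -0.1]
grip_width: 62.1
```

step_arm:
  moves: [1,0.9,0.7,0,0,0,-0.35,1,0.9,0.7,0,0,0,-0.35,1,0.9,0.7,0,0,0,-0.35,1,0.9,0.7,0,0,0,-0.35,0.4,0.4,0.4,0,0,0,-0.35,0,0,0,0,0,0,-0.35]

```text
time: 2.65
tool_pos: [616.4, 28.4, 158.0]
tcp_rot: [-3.134, -0.009, 1.583]
contact_force: [-0.2, -0.2, 0.4]
grip_width: 62.1
```

```bash
python3 go.py 614.5 21 100 1.571; python3 - <<'E'
from h import *
o=get_obs();cv2.imwrite("pics/w1.png",capture("wrist")[:,:,::-1])
c=cam("wrist",o)
for p in [(614,21.1,38),(600.5,-54,38)]: print(proj(c,p))
E
```

```text
2.65 at [616.4  28.4 158. ] [-3.134 -0.009  1.583] w 62.1 F [-0.2 -0.2  0.4]
shift units now [-0.4  -0.08  2.9 ] after turn [-0.37 -0.09  2.9 ] turn units [-0.11 -0.13  0.17]
[278.17088411 212.85047835]
[264.84736582 279.32530132]
```

View pics/w1.png

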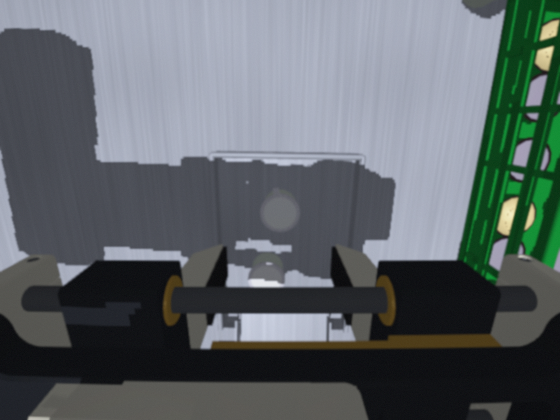

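step_arm:
  moves: [-0.35,-0.05,0.9,-0.1,-0.1,0.15,-0.35,0,0,1,0,0,0,-0.35,0,0,1,0,0,0,-0.35,0,0,1,0,0,0,-0.35,0,0,1,0,0,0,-0.35,0,0,1,0,0,0,-0.35,0,0,0.4,0,0,0,-0.35,0,0,0,0,0,0,-0.35]

```text
time: 3.37
tool_pos: [614.2, 9.5, 38.0]
tcp_rot: [3.132, 0.003, 1.565]
contact_force: [-0.4, 0.3, 0.4]
grip_width: 61.8
```

```bash
python3 go.py 615 21.3 14 1.571
```

```text
3.3667 at [614.2   9.5  38. ] [3.132e+00 3.000e-03 1.565e+00] w 61.8 F [-0.4  0.3  0.4]
shift units now [0.59 0.03 1.2 ] after turn [0.59 0.04 1.2 ] turn units [ 0.14  0.05 -0.09]
```

step_arm:
  moves: [0.6,0.05,0.2,0.1,0,0,-0.35,0.1,0,0.4,0,0,0,-0.35,0.1,0,0.4,0,0,0,-0.35,0,0,0,0,0,0,-0.35]

```text
time: 3.7
tool_pos: [617.4, 25.0, 21.3]
tcp_rot: [3.133, 0.004, 1.563]
contact_force: [-0.6, 0.8, -0.9]
grip_width: 62.4
```

```bash
python3 go.py 615 21.3 14 1.571
```

```text
3.7 at [617.4  25.   21.3] [3.133 0.004 1.563] w 62.4 F [-0.6  0.8 -0.9]
shift units now [-0.19 -0.12  0.36] after turn [-0.19 -0.12  0.36] turn units [ 0.12  0.06 -0.12]
```

step_arm:
  moves: [-0.2,-0.1,0.35,0.1,0,0,-0.35,0,0,0,0,0,0,-0.35]

```text
time: 3.87
tool_pos: [615.7, 21.4, 14.3]
tcp_rot: [3.139, 0.004, 1.564]
contact_force: [-0.5, -0.7, 0.2]
grip_width: 62.2
```

```bash
python3 go.py 615 21.3 14 1.571
```

```text
3.8667 at [615.7  21.4  14.3] [3.139 0.004 1.564] w 62.2 F [-0.5 -0.7  0.2]
shift units now [-0.   -0.03  0.01] after turn [-0.   -0.03  0.01] turn units [ 0.03  0.06 -0.1 ]
```

step_arm:
  moves: [0,0,0,0,0,0,1,0,0,0,0,0,0,1,0,0,0,0,0,0,1,0,0,0,0,0,0,1,0,0,0,0,0,0,1,0,0,-0.5,0,0,0,1,0,0,-1,0,0,0,1,0,0,-1,0,0,0,1]

```text
time: 4.53
tool_pos: [613.0, 21.2, 62.9]
tcp_rot: [-3.135, 0.004, 1.564]
contact_force: [0.2, -0.1, 0.1]
grip_width: 37.4
```

```bash
python3 go.py 408.5 400 120 1.571
```

```text
4.5333 at [613.   21.2  62.9] [-3.135  0.004  1.564] w 37.4 F [ 0.2 -0.1  0.1]
shift units now [ 18.86 -10.38  -2.86] after turn [ 18.94 -10.22  -2.86] turn units [-0.09  0.05 -0.1 ]
```

step_arm:
  moves: [0,0,-1,0,0,0,1,0.5,-0.3,-1,0,0,0,1,1,-0.5,-0.8,0,0,0,1,1,-0.55,-0.2,0,0,0,1,1,-0.55,0,0,0,0,1,1,-0.55,0,0,0,0,1,1,-0.55,0,0,0,0,1,1,-0.55,0,0,0,0,1]

```text
time: 5.2
tool_pos: [546.5, 152.4, 138.3]
tcp_rot: [3.129, 0.004, 1.556]
contact_force: [0.8, -0.7, -1.0]
grip_width: 37.6
```

step_arm:
  moves: [1,-0.55,0,0,0,0,1,1,-0.55,0,0,0,0,1,1,-0.55,0,0,0,0,1,1,-0.55,0,0,0,0,1,1,-0.55,0,0,0,0,1,1,-0.55,0,0,0,0,1,1,-0.55,0,0,0,0,1,1,-0.55,0,0,0,0,1]

```text
time: 5.87
tool_pos: [456.4, 321.6, 144.8]
tcp_rot: [3.121, 0.001, 1.555]
contact_force: [0.8, 0.7, -0.7]
grip_width: 37.1
```

```bash
python3 go.py 408.5 400 120 1.571
```

```text
5.8667 at [456.4 321.6 144.8] [3.121e+00 1.000e-03 1.555e+00] w 37.1 F [ 0.8  0.7 -0.7]
shift units now [ 3.88 -2.48  1.19] after turn [ 3.92 -2.39  1.24] turn units [ 0.29  0.02 -0.22]
```

step_arm:
  moves: [1,-0.6,0,0.3,0,-0.2,1,1,-0.6,0,0,0,0,1,1,-0.6,0.4,0,0,0,1,0.8,-0.6,0.8,0,0,0,1,0,0,0,0,0,0,1]

```text
time: 6.28
tool_pos: [404.5, 405.4, 125.5]
tcp_rot: [3.138, -0.004, 1.574]
contact_force: [-0.4, -0.3, -1.0]
grip_width: 37.0
```

```bash
python3 go.py 408.5 400 14 1.571; python3 - <<'E'
from h import *
o=get_obs()
cv2.imwrite("pics/s2.png",cv2.resize(capture("side")[200:420,120:340,::-1],None,fx=3,fy=3,interpolation=cv2.INTER_CUBIC)[:600])
E
```

```text
6.2833 at [404.5 405.4 125.5] [ 3.138 -0.004  1.574] w 37.0 F [-0.4 -0.3 -1. ]
shift units now [-0.29  0.18  5.57] after turn [-0.27  0.2   5.58] turn units [ 0.05 -0.05  0.04]
```

View pics/s2.png

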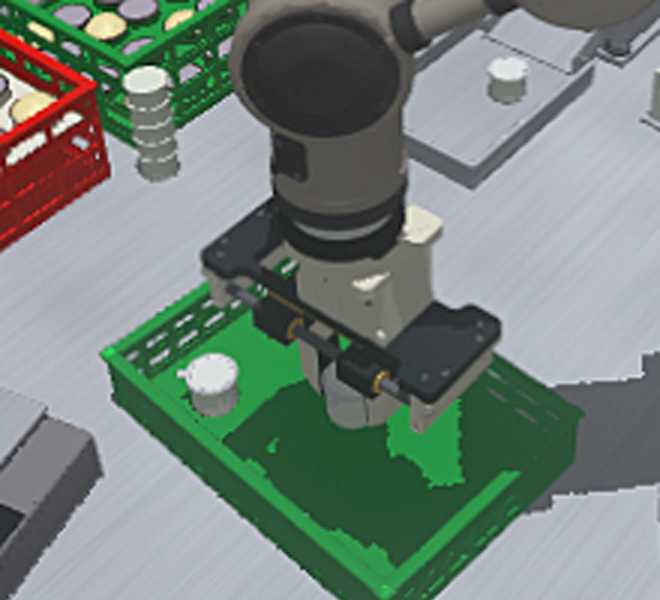

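step_arm:
  moves: [-0.2,0.2,0.6,0,0,0,1,0,0,1,0,0,0,1,0,0,1,0,0,0,1,0,0,1,0,0,0,1,0,0,1,0,0,0,1,0,0,0.4,0,0,0,1,0,0,0,0,0,0,1]

```text
time: 6.92
tool_pos: [419.1, 400.2, 33.2]
tcp_rot: [3.122, -0.011, 1.572]
contact_force: [0.2, -0.4, -0.6]
grip_width: 37.1
```

```bash
python3 go.py 408.5 400 14 1.571
```

```text
6.9167 at [419.1 400.2  33.2] [ 3.122 -0.011  1.572] w 37.1 F [ 0.2 -0.4 -0.6]
shift units now [-0.02 -0.55  0.95] after turn [-0.01 -0.53  0.96] turn units [ 0.28 -0.16  0.02]
```

step_arm:
  moves: [0,-0.3,0.5,0.25,-0.15,0,1,0,0,0.3,0,0,0,1,0,0,0,0,0,0,1]

```text
time: 7.17
tool_pos: [415.3, 400.3, 19.0]
tcp_rot: [3.138, -0.002, 1.571]
contact_force: [1.1, 0.1, 0.2]
grip_width: 37.4
```

```bash
python3 go.py 410 400 14 1.571
```

```text
7.1667 at [415.3 400.3  19. ] [ 3.138e+00 -2.000e-03  1.571e+00] w 37.4 F [1.1 0.1 0.2]
shift units now [-0.02 -0.26  0.25] after turn [-0.02 -0.26  0.25] turn units [ 0.05 -0.03 -0.  ]
```

step_arm:
  moves: [0,0,0.2,0,0,0,1,0,0,0,0,0,0,1]

```text
time: 7.33
tool_pos: [415.9, 400.7, 15.7]
tcp_rot: [3.136, -0.003, 1.571]
contact_force: [-0.5, 0.6, -0.7]
grip_width: 37.6
```

step_arm:
  moves: [0,0,0.1,0,0,0,1,0,0,0,0,0,0,1]

```text
time: 7.5
tool_pos: [416.2, 401.2, 14.3]
tcp_rot: [3.135, -0.004, 1.571]
contact_force: [-1.1, 0.1, 0.5]
grip_width: 37.2
```

step_arm:
  moves: [0,0,0.05,0,0,0,1,0,0,0,0,0,0,0.1,0,0,0,0,0,0,-0.2,0,0,0,0,0,0,-0.35,0,0,0,0,0,0,-0.35,0,0,-0.4,0,0,0,-0.35,0,0,-1,0,0,0,-0.35,0,0,-1,0,0,0,-0.35]

```text
time: 8.17
tool_pos: [413.9, 399.6, 60.2]
tcp_rot: [3.141, 0.0, 1.571]
contact_force: [-0.2, 0.1, -0.7]
grip_width: 61.8
```

step_arm:
  moves: [0,0,-1,0,0,0,-0.35,0,0,-1,0,0,0,-0.35,-0.7,0.3,-1,0,0,0,-0.35,-1,0.4,0,0,0,0,-0.35,-1,0.4,0,0,0,0,-0.35,-1,0.4,0,0,0,0,-0.35,-1,0.4,0,0,0,0,-0.35,-1,0.4,0,0,0,0,-0.35]

```text
time: 8.83
tool_pos: [462.2, 286.9, 134.1]
tcp_rot: [3.129, -0.008, 1.579]
contact_force: [-0.0, 0.2, -0.4]
grip_width: 61.6
```

```bash
python3 go.py 601.5 -53.5 120 1.571; python3 - <<'E'
from h import *
cv2.imwrite("pics/s3.png",capture("side")[:,:,::-1])
E
```

```text
8.8333 at [462.2 286.9 134.1] [ 3.129 -0.008  1.579] w 61.6 F [-0.   0.2 -0.4]
shift units now [-17.08   6.82   0.65] after turn [-17.02   6.96   0.7 ] turn units [ 0.18 -0.11  0.11]
```

View pics/s3.png

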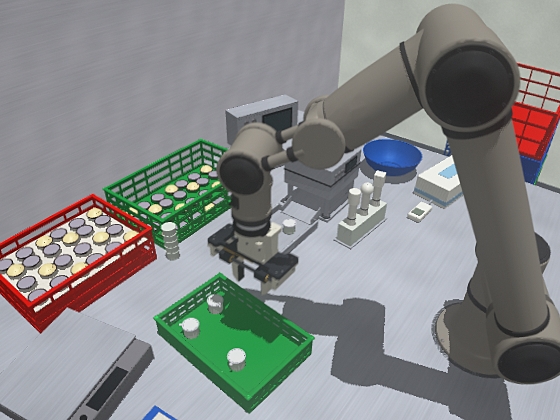

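Pot one stands upright at (236,358), with the packed pots unmoved at (215,304) and (191,328). Next, the second pot.

step_arm:
  moves: [-1,0.4,0,0.2,-0.1,0.1,-0.35,-1,0.4,0,0,0,0,-0.35,-1,0.4,0,0,0,0,-0.35,-1,0.4,0,0,0,0,-0.35,-1,0.4,0,0,0,0,-0.35,-1,0.4,0,0,0,0,-0.35,-1,0.4,0,0,0,0,-0.35,-1,0.4,0,0,0,0,-0.35]

```text
time: 9.55
tool_pos: [529.4, 118.5, 139.7]
tcp_rot: [3.138, -0.001, 1.572]
contact_force: [0.7, -0.6, 0.2]
grip_width: 61.9
```

step_arm:
  moves: [-1,0.4,0,0,0,0,-0.35,-1,0.4,0,0,0,0,-0.35,-1,0.4,0,0,0,0,-0.35,-1,0.4,0,0,0,0,-0.35,-1,0.4,0,0,0,0,-0.35,-1,0.4,0,0,0,0,-0.35,-1,0.4,0,0,0,0,-0.35,0,0,0,0,0,0,-0.35]

```text
time: 10.22
tool_pos: [588.9, -31.7, 145.1]
tcp_rot: [3.133, 0.001, 1.568]
contact_force: [0.2, -0.1, 0.4]
grip_width: 62.3
```

```bash
python3 go.py 601.5 -53.5 60 1.571
```

```text
10.2167 at [588.9 -31.7 145.1] [3.133e+00 1.000e-03 1.568e+00] w 62.3 F [ 0.2 -0.1  0.4]
shift units now [-1.09  0.6   4.26] after turn [-1.09  0.63  4.25] turn units [ 0.12  0.01 -0.04]
```

```bash
python3 - <<'E'
from h import *
o=get_obs();im=capture("wrist")[:,:,::-1].copy()
c=cam("wrist",o);print(proj(c,(601,-53.5,38)))
cv2.imwrite("pics/w2.png",im)
E
```

```text
[291.35209776 229.8871943 ]
```

View pics/w2.png

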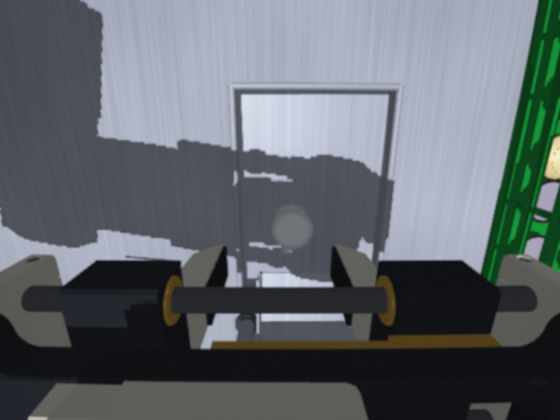

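step_arm:
  moves: [-0.6,0.4,0.3,0.1,0,0,-0.35,-0.4,0.3,0.8,0,0,0,-0.35,0,0,1,0,0,0,-0.35,0,0,1,0,0,0,-0.35,0,0,1,0,0,0,-0.35,0,0,0.3,0,0,0,-0.35,0,0,0,0,0,0,-0.35]

```text
time: 10.85
tool_pos: [601.8, -46.2, 52.8]
tcp_rot: [3.14, -0.002, 1.57]
contact_force: [-1.0, 0.2, 0.3]
grip_width: 61.8
```

```bash
python3 go.py 602.5 -52.5 14 1.571
```

```text
10.85 at [601.8 -46.2  52.8] [ 3.14e+00 -2.00e-03  1.57e+00] w 61.8 F [-1.   0.2  0.3]
shift units now [-0.32  0.03  1.94] after turn [-0.31  0.03  1.94] turn units [ 0.02 -0.03 -0.01]
```

step_arm:
  moves: [-0.35,0.05,0.5,0,0,0,-0.35,0,0,0.6,0,0,0,-0.35,0,0,0.6,0,0,0,-0.35,0,0,0,0,0,0,-0.35]

```text
time: 11.18
tool_pos: [603.9, -52.9, 17.8]
tcp_rot: [3.137, -0.002, 1.572]
contact_force: [-0.5, 0.1, -0.2]
grip_width: 62.3
```

```bash
python3 go.py 602.5 -52.5 14 1.571
```

```text
11.1833 at [603.9 -52.9  17.8] [ 3.137e+00 -2.000e-03  1.572e+00] w 62.3 F [-0.5  0.1 -0.2]
shift units now [ 0.02 -0.07  0.19] after turn [ 0.02 -0.07  0.19] turn units [ 0.06 -0.03  0.01]
```

step_arm:
  moves: [0,-0.05,0.2,0,0,0,-0.35,0,0,0,0,0,0,1,0,0,0,0,0,0,1,0,0,0,0,0,0,1,0,0,0,0,0,0,1,0,0,0,0,0,0,1,0,0,-0.5,0,0,0,1,0,0,-1,0,0,0,1]

```text
time: 11.85
tool_pos: [601.8, -52.8, 43.6]
tcp_rot: [3.14, -0.003, 1.571]
contact_force: [0.1, -0.0, -0.3]
grip_width: 37.2
```

step_arm:
  moves: [0,0,-1,0,0,0,1,0,0,-1,0,0,0,1,0.5,-0.3,-1,0,0,0,1,1,-0.5,-1,0,0,0,1,1,-0.5,0,0,0,0,1,1,-0.5,0,0,0,0,1,1,-0.5,0,0,0,0,1,1,-0.5,0,0,0,0,1]

```text
time: 12.52
tool_pos: [548.9, 56.2, 139.8]
tcp_rot: [3.122, 0.0, 1.565]
contact_force: [-0.1, -0.2, -0.2]
grip_width: 37.7
```

```bash
python3 go.py 406 329 120 1.571
```

```text
12.5167 at [548.9  56.2 139.8] [3.122 0.    1.565] w 37.7 F [-0.1 -0.2 -0.2]
shift units now [13.6  -7.25  0.84] after turn [13.64 -7.14  0.99] turn units [ 0.28  0.01 -0.09]
```

step_arm:
  moves: [1,-0.55,0,0.25,0,-0.1,1,1,-0.55,0,0,0,0,1,1,-0.55,0,0,0,0,1,1,-0.55,0,0,0,0,1,1,-0.55,0,0,0,0,1,1,-0.55,0,0,0,0,1,1,-0.55,0,0,0,0,1,1,-0.55,0,0,0,0,1]

```text
time: 13.18
tool_pos: [457.3, 223.9, 148.3]
tcp_rot: [3.129, -0.001, 1.571]
contact_force: [0.4, -0.4, 0.1]
grip_width: 37.4
```

step_arm:
  moves: [1,-0.5,0,0.1,0,0,1,1,-0.5,0,0,0,0,1,1,-0.5,0,0,0,0,1,1,-0.5,0,0,0,0,1,0.5,-0.3,0,0,0,0,1,0,0,0,0,0,0,1]

```text
time: 13.68
tool_pos: [406.6, 321.8, 154.7]
tcp_rot: [3.13, -0.006, 1.575]
contact_force: [0.2, -0.3, 0.2]
grip_width: 37.3
```

```bash
python3 go.py 406 327 14 1.571
```

```text
13.6833 at [406.6 321.8 154.7] [ 3.13  -0.006  1.575] w 37.3 F [ 0.2 -0.3  0.2]
shift units now [ 0.22 -0.11  7.04] after turn [ 0.26 -0.03  7.04] turn units [ 0.17 -0.08  0.06]
```

step_arm:
  moves: [0.2,-0.1,0.5,0.15,-0.1,0,1,0,0,1,0,0,0,1,0,0,1,0,0,0,1,0,0,1,0,0,0,1,0,0,1,0,0,0,1,0,0,1,0,0,0,1,0,0,0.5,0,0,0,1,0,0,0,0,0,0,1]

```text
time: 14.35
tool_pos: [409.1, 323.2, 30.8]
tcp_rot: [3.137, 0.001, 1.572]
contact_force: [-0.5, 0.6, -1.3]
grip_width: 37.5
```

```bash
python3 go.py 406 327 14 1.571
```

```text
14.35 at [409.1 323.2  30.8] [3.137e+00 1.000e-03 1.572e+00] w 37.5 F [-0.5  0.6 -1.3]
shift units now [ 0.19 -0.16  0.84] after turn [ 0.19 -0.15  0.84] turn units [0.07 0.01 0.02]
```

step_arm:
  moves: [0.1,0,0.5,0,0,0,1,0,0,0.25,0,0,0,1,0,0,0,0,0,0,1]

```text
time: 14.6
tool_pos: [410.3, 324.2, 14.6]
tcp_rot: [3.137, 0.001, 1.57]
contact_force: [-0.6, 0.3, -0.6]
grip_width: 37.2
```

step_arm:
  moves: [0,0,0.1,0,0,0,1,0,0,0,0,0,0,1]

```text
time: 14.77
tool_pos: [411.0, 324.5, 14.4]
tcp_rot: [3.136, 0.001, 1.57]
contact_force: [-0.3, 0.3, -0.5]
grip_width: 37.3
```

step_arm:
  moves: [0,0,0,0,0,0,0.1,0,0,0,0,0,0,-0.2,0,0,0,0,0,0,-0.35,0,0,0,0,0,0,-0.35,0,0,-0.4,0,0,0,-0.35,0,0,-1,0,0,0,-0.35,0,0,-1,0,0,0,-0.35,0,0,-1,0,0,0,-0.35]

```text
time: 15.43
tool_pos: [409.2, 323.6, 84.0]
tcp_rot: [3.14, 0.003, 1.57]
contact_force: [0.0, 0.1, 1.1]
grip_width: 61.7
```

step_arm:
  moves: [0,0,-1,0,0,0,-0.35,0,0,-1,0,0,0,-0.35,-1,0,-1,0,0,0,-0.35,-1,0,-1,0,0,0,-0.35,-1,0,-1,0,0,0,-0.35,-1,0,-1,0,0,0,-0.35,-1,0,-1,0,0,0,-0.35,-1,0,-1,0,0,0,-0.35]

```text
time: 16.1
tool_pos: [406.7, 202.3, 256.7]
tcp_rot: [3.136, 0.001, 1.576]
contact_force: [0.3, 0.6, -0.2]
grip_width: 62.1
```

step_arm:
  moves: [-1,0,-0.4,0,0,-0.4,-0.35,-1,0,-0.4,0,0,-0.4,-0.35,-1,0,0,0,0,-0.4,-0.35,-1,0,0,0,0,-0.4,-0.35,-1,0,0,0,0,-0.4,-0.35,-1,0,0,0,0,-0.4,-0.35,-1,0,0,0,0,-0.4,-0.35,-1,0,0,0,0,0,-0.35]

```text
time: 16.77
tool_pos: [422.7, 36.3, 285.2]
tcp_rot: [3.119, 0.003, 1.783]
contact_force: [0.6, -0.0, -0.1]
grip_width: 62.1
```

```bash
python3 go.py 428 -268 270 1.77;python3 - <<'E'
from h import *
cv2.imwrite("pics/t4.png",capture("top")[:,:,::-1])
crop('pics/t4.png','pics/t4b.png',95,170,275,315,4)
cv2.imwrite("pics/s4.png",capture("side")[:,:,::-1])
E
```

```text
16.7667 at [422.7  36.3 285.2] [3.119e+00 3.000e-03 1.783e+00] w 62.1 F [ 0.6 -0.  -0.1]
shift units now [-14.93  -2.96   0.74] after turn [-14.97  -2.75   0.76] turn units [0.32 0.04 0.19]
```

View pics/t4b.png

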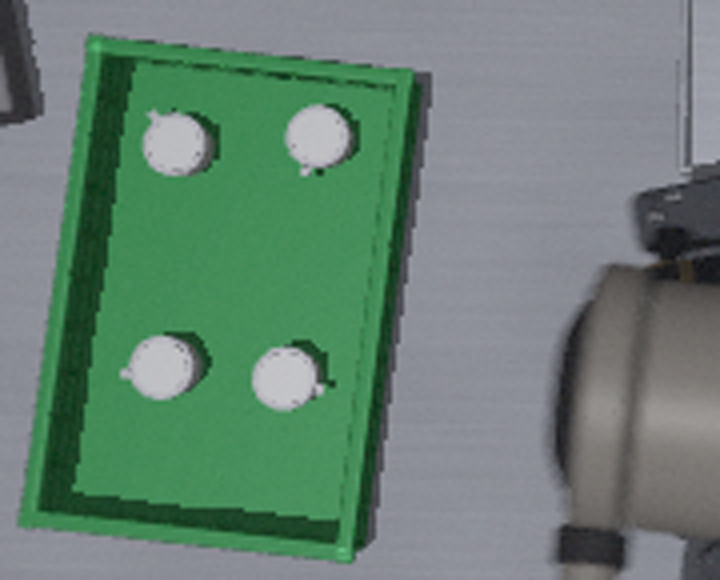

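View pics/s4.png

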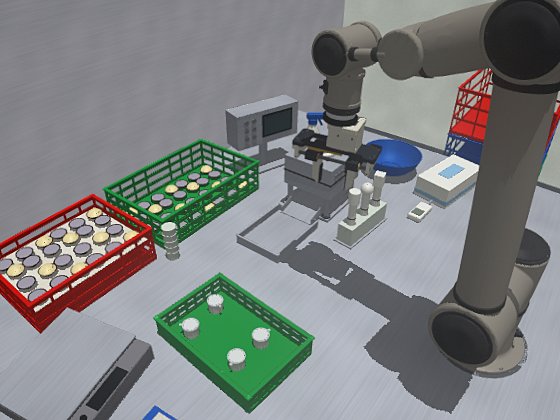

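step_arm:
  moves: [-1,-0.2,0,0.3,0,0.1,-0.35,-1,-0.2,0,0,0,0,-0.35,-1,-0.2,0,0,0,0,-0.35,-1,-0.2,0,0,0,0,-0.35,-1,-0.2,0,0,0,0,-0.35,-1,-0.2,0,0,0,0,-0.35,-1,-0.2,0,0,0,0,-0.35,-1,-0.2,0,0,0,0,-0.35]

```text
time: 17.53
tool_pos: [422.1, -126.9, 288.6]
tcp_rot: [3.137, 0.001, 1.776]
contact_force: [0.2, -0.5, 0.4]
grip_width: 61.7
```

step_arm:
  moves: [-1,-0.2,0,0,0,0,-0.35,-1,-0.2,0,0,0,0,-0.35,-1,-0.2,0,0,0,0,-0.35,-0.5,-0.2,0,0,0,0,-0.35,0,0,0,0,0,0,-0.35]

```text
time: 17.95
tool_pos: [420.3, -201.1, 290.1]
tcp_rot: [3.136, 0.001, 1.774]
contact_force: [-0.0, 0.0, -0.0]
grip_width: 61.6
```

```bash
python3 go.py 428 -268 270 1.77;python3 - <<'E'
from h import *
o=get_obs();im=capture("wrist")[:,:,::-1].copy()
c=cam("wrist",o);print(proj(c,(428,-268.3,172)))
cv2.imwrite("pics/w5.png",im)
E
```

```text
17.95 at [ 420.3 -201.1  290.1] [3.136e+00 1.000e-03 1.774e+00] w 61.6 F [-0.  0. -0.]
shift units now [-3.36 -0.3   1.01] after turn [-3.36 -0.28  1.01] turn units [0.08 0.01 0.05]
[273.46026461 266.74334539]
```

View pics/w5.png

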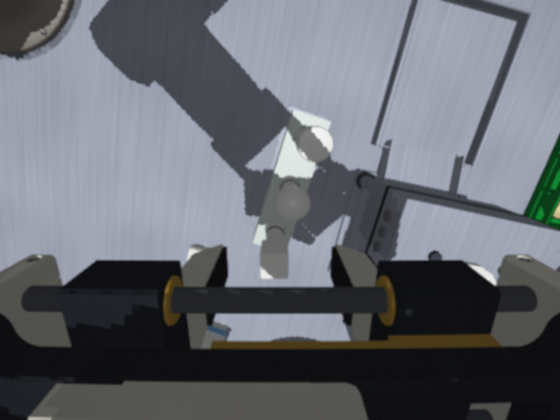

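```bash
python3 - <<'E'
from h import *
crop('pics/w5.png','pics/w5b.png',240,220,310,290,8)
E
```

```text
(no output)
```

View pics/w5b.png

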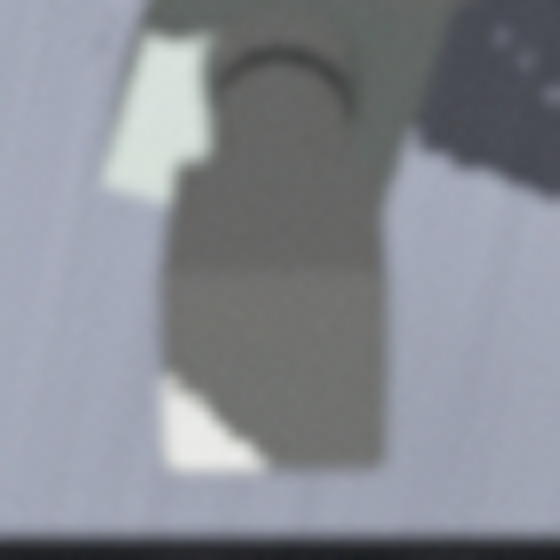

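step_arm:
  moves: [-1,-0.05,0,0.1,0,0,-0.35,-1,-0.1,0,0,0,0,-0.35,-1,-0.1,0,0,0,0,-0.35,-0.4,0,0,0,0,0,-0.35,0,0,0,0,0,0,-0.35]

```text
time: 18.42
tool_pos: [430.3, -262.5, 291.2]
tcp_rot: [3.142, -0.003, 1.779]
contact_force: [-0.2, 0.3, 1.0]
grip_width: 61.7
```

```bash
python3 go.py 428.5 -267.8 200 1.772
```

```text
18.4167 at [ 430.3 -262.5  291.2] [ 3.142e+00 -3.000e-03  1.779e+00] w 61.7 F [-0.2  0.3  1. ]
shift units now [-0.26 -0.15  4.56] after turn [-0.24 -0.14  4.56] turn units [-0.   -0.04  0.1 ]
```

step_arm:
  moves: [-0.25,-0.15,0.5,0,0,0.1,-0.35,0,0,1,0,0,0,-0.35,0,0,1,0,0,0,-0.35,0,0,1,0,0,0,-0.35,0,0,1,0,0,0,-0.35,0,0,0.3,0,0,0,-0.35,0,0,0,0,0,0,-0.35]

```text
time: 19.0
tool_pos: [427.7, -259.6, 190.0]
tcp_rot: [3.14, -0.005, 1.775]
contact_force: [-0.1, -0.1, 0.4]
grip_width: 62.4
```

```bash
python3 go.py 428.5 -267.8 133 1.772
```

```text
19.0 at [ 427.7 -259.6  190. ] [ 3.14  -0.005  1.775] w 62.4 F [-0.1 -0.1  0.4]
shift units now [-0.42 -0.05  2.85] after turn [-0.41 -0.05  2.85] turn units [ 0.02 -0.07  0.04]
```

step_arm:
  moves: [-0.45,-0.05,0,0,-0.05,0,-0.35,0,0,0,0,0,0,-0.35]

```text
time: 19.17
tool_pos: [428.8, -268.1, 190.7]
tcp_rot: [3.14, -0.001, 1.776]
contact_force: [-0.3, 0.4, 1.0]
grip_width: 61.6
```

```bash
python3 go.py 428.5 -267.8 133 1.772
```

```text
19.1667 at [ 428.8 -268.1  190.7] [ 3.140e+00 -1.000e-03  1.776e+00] w 61.6 F [-0.3  0.4  1. ]
shift units now [ 0.02 -0.02  2.89] after turn [ 0.02 -0.01  2.89] turn units [ 0.02 -0.02  0.06]
```

step_arm:
  moves: [0,0,0.6,0,0,0.05,-0.35,0,0,0.6,0,0,0,-0.35,0,0,0.6,0,0,0,-0.35,0,0,0.6,0,0,0,-0.35,0,0,0.3,0,0,0,-0.35,0,0,0,0,0,0,-0.35]

```text
time: 19.67
tool_pos: [433.2, -272.6, 142.4]
tcp_rot: [3.13, 0.012, 1.771]
contact_force: [-0.0, -0.0, -0.1]
grip_width: 62.0
```

```bash
python3 go.py 428.5 -267.8 133 1.772
```

```text
19.6667 at [ 433.2 -272.6  142.4] [3.13  0.012 1.771] w 62.0 F [-0.  -0.  -0.1]
shift units now [ 0.29 -0.19  0.47] after turn [ 0.28 -0.18  0.47] turn units [ 0.16  0.17 -0.02]
```

step_arm:
  moves: [0.3,-0.2,0.45,0.15,0.15,0,-0.35,0,0,0,0,0,0,-0.35]

```text
time: 19.83
tool_pos: [428.5, -268.0, 134.2]
tcp_rot: [3.14, 0.002, 1.77]
contact_force: [-0.7, 0.2, -0.0]
grip_width: 62.4
```

```bash
python3 go.py 428.5 -267.8 133 1.772
```

```text
19.8333 at [ 428.5 -268.   134.2] [3.14e+00 2.00e-03 1.77e+00] w 62.4 F [-0.7  0.2 -0. ]
shift units now [0.01 0.   0.06] after turn [0.01 0.   0.06] turn units [ 0.02  0.03 -0.02]
```

Well placed; close the fingers.

step_arm:
  moves: [0,0,0,0,0,0,0.3,0,0,0,0,0,0,1,0,0,0,0,0,0,1,0,0,0,0,0,0,1,0,0,0,0,0,0,1,0,0,0,0,0,0,1,0,0,0,0,0,0,1]

```text
time: 20.42
tool_pos: [429.4, -268.6, 136.3]
tcp_rot: [3.138, 0.005, 1.771]
contact_force: [-1.0, -0.0, -1.2]
grip_width: 30.0
```

```bash
python3 go.py 428.5 -267.8 340 1.772
```

```text
20.4167 at [ 429.4 -268.6  136.3] [3.138 0.005 1.771] w 30.0 F [-1.  -0.  -1.2]
shift units now [ -0.     0.   -10.19] after turn [  0.05  -0.04 -10.19] turn units [ 0.05  0.07 -0.02]
```

step_arm:
  moves: [0,0,-0.4,0,0,0,1,0,0,-0.4,0,0,0,1]

```text
time: 20.58
tool_pos: [428.3, -267.7, 151.5]
tcp_rot: [3.14, 0.002, 1.771]
contact_force: [-0.1, -0.7, -0.8]
grip_width: 30.0
```

```bash
python3 go.py 428.5 -267.8 340 1.772
```

```text
20.5833 at [ 428.3 -267.7  151.5] [3.140e+00 2.000e-03 1.771e+00] w 30.0 F [-0.1 -0.7 -0.8]
shift units now [-0.02  0.02 -9.42] after turn [-0.01  0.01 -9.42] turn units [ 0.02  0.02 -0.02]
```

step_arm:
  moves: [0,0,-0.4,0,0,0,1,0,0,-0.4,0,0,0,1,0,0,-0.4,0,0,0,1]

```text
time: 20.83
tool_pos: [428.4, -267.7, 178.5]
tcp_rot: [3.14, 0.002, 1.771]
contact_force: [0.3, 1.0, -1.5]
grip_width: 29.9
```

```bash
python3 go.py 428.5 -267.8 340 1.772
```

```text
20.8333 at [ 428.4 -267.7  178.5] [3.140e+00 2.000e-03 1.771e+00] w 29.9 F [ 0.3  1.  -1.5]
shift units now [-0.02  0.02 -8.08] after turn [-0.01  0.01 -8.08] turn units [ 0.02  0.03 -0.02]
```

step_arm:
  moves: [0,0,-0.5,0,0,0,1,0,0,-1,0,0,0,1,0,0,-1,0,0,0,1,0,0,-1,0,0,0,1,0,0,-1,0,0,0,1,0,0,-1,0,0,0,1,0,0,-1,0,0,0,1,0,0,-1,0,0,0,1]

```text
time: 21.5
tool_pos: [426.1, -265.8, 340.0]
tcp_rot: [3.141, 0.001, 1.771]
contact_force: [0.7, -0.3, -2.1]
grip_width: 29.6
```

step_arm:
  moves: [0,0,-1,0,0,0,1,0,0,-0.8,0,0,0,1,0,0,0,0,0,0,1]

```text
time: 21.75
tool_pos: [426.1, -265.7, 384.9]
tcp_rot: [3.134, 0.01, 1.771]
contact_force: [-0.2, -0.0, -0.7]
grip_width: 29.7
```

```bash
python3 go.py 619.5 -257.3 360 1.772;python3 - <<'E'
from h import *
cv2.imwrite("pics/s6.png",capture("side")[:,:,::-1])
cv2.imwrite("pics/t6.png",capture("top")[:,:,::-1])
cv2.imwrite("pics/w6.png",capture("wrist")[:,:,::-1])
crop('pics/s6.png','pics/s6b.png',270,30,430,260,3)
im=cv2.imread('pics/s6b.png');cv2.imwrite('pics/s6b.png',im[:600])
E
```

```text
21.75 at [ 426.1 -265.7  384.9] [3.134 0.01  1.771] w 29.7 F [-0.2 -0.  -0.7]
shift units now [-1.49  9.55  1.33] after turn [-1.52  9.56  1.24] turn units [ 0.1   0.14 -0.02]
```

View pics/s6b.png

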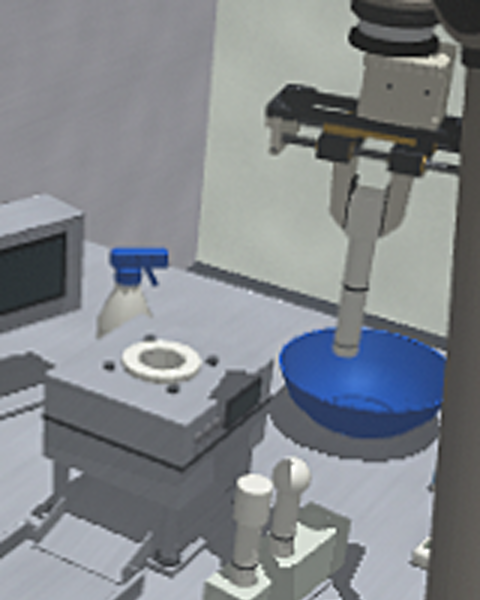

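View pics/w6.png

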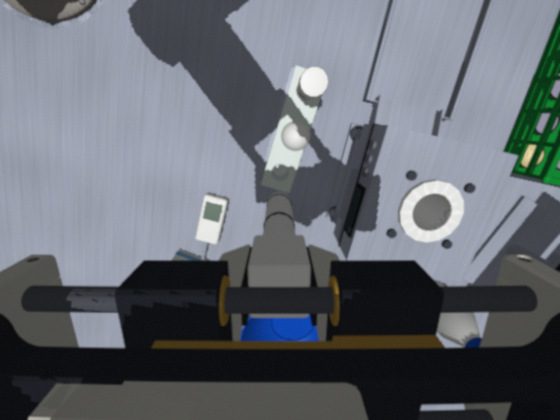

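```bash
python3 - <<'E'
from h import *
o=get_obs();w=cam("wrist",o);s=cam("side");t=cam("top")
print("flange wrist pred",proj(w,(619.5,-257.3,193)))
Rm=R.from_euler('xyz',o['tcp_rot']).as_matrix()
for nm,a in [("tip",123),("ring",53),("headbot",3)]:
    P=o['tool_pos']+Rm@np.array([0,0,a]);print(nm,P.round(1),'w',proj(w,P).round(1),'s',proj(s,P).round(1))
crop('pics/w6.png','pics/w6b.png',380,160,490,260,6)
crop('pics/w6.png','pics/w6c.png',240,180,320,260,7)
crop('pics/s6.png','pics/s6c.png',365,80,425,160,7)
E
```

```text
flange wrist pred [431.96485386 213.19514137]
tip [ 425.7 -265.4  257.2] w [279.8 204.1] s [384.7 148.7]
ring [ 425.5 -265.2  327.2] w [280.1 228.9] s [388.2 126.3]
headbot [ 425.3 -265.   377.2] w [280.5 258.1] s [390.9 109.5]
```

View pics/w6b.png

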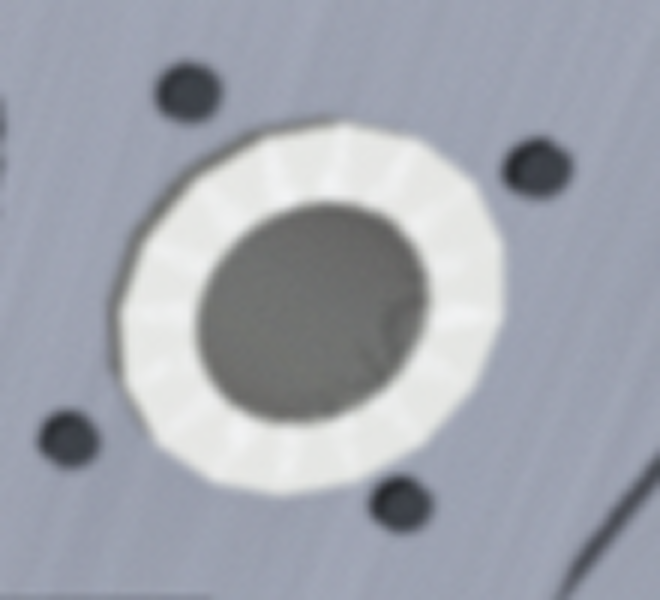

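View pics/w6c.png

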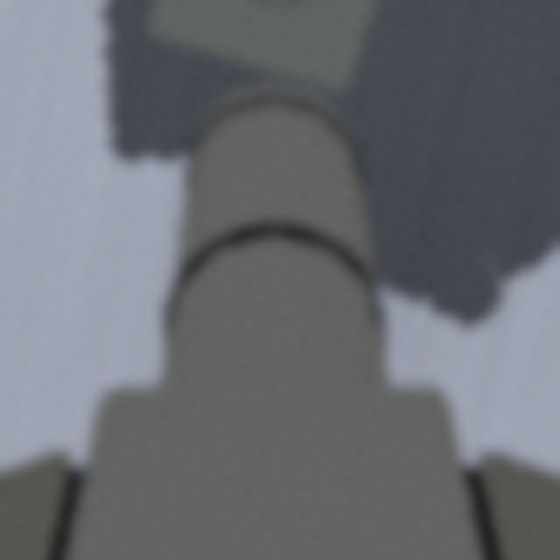

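View pics/s6c.png

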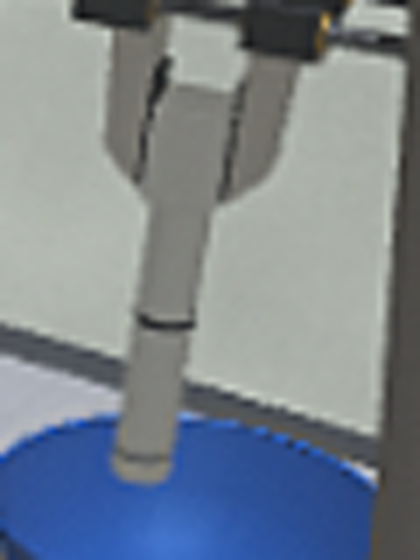

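step_arm:
  moves: [0,0.5,0,0.1,0.1,0,1,-0.2,1,0,0,0,0,1,-0.2,1,0,0,0,0,1,-0.2,1,0,0,0,0,1,-0.2,1,0,0,0,0,1,-0.2,1,0,0,0,0,1,-0.2,1,0,0,0,0,1,-0.2,1,0,0,0,0,1]

```text
time: 22.57
tool_pos: [577.7, -261.0, 366.1]
tcp_rot: [-3.12, -0.019, 1.766]
contact_force: [0.2, -0.4, -1.9]
grip_width: 29.8
```

```bash
python3 go.py 620 -256.5 350 1.772
```

```text
22.5667 at [ 577.7 -261.   366.1] [-3.12  -0.019  1.766] w 29.8 F [ 0.2 -0.4 -1.9]
shift units now [-0.2   2.13  0.76] after turn [-0.2   2.12  0.81] turn units [-0.31 -0.27 -0.08]
```

step_arm:
  moves: [0,0.5,0,-0.3,-0.3,-0.1,1,0,0.5,-0.1,0,0,0,1,0,0.5,-0.1,0,0,0,1,0,0,0,0,0,0,1]

```text
time: 22.9
tool_pos: [610.8, -253.5, 357.5]
tcp_rot: [-3.129, -0.01, 1.776]
contact_force: [0.5, 0.2, -1.1]
grip_width: 29.7
```

```bash
python3 go.py 620 -256.5 350 1.772
```

```text
22.9 at [ 610.8 -253.5  357.5] [-3.129 -0.01   1.776] w 29.7 F [ 0.5  0.2 -1.1]
shift units now [-0.25  0.43  0.37] after turn [-0.24  0.42  0.37] turn units [-0.18 -0.14  0.05]
```

step_arm:
  moves: [-0.25,0.4,0,-0.2,-0.15,0.05,1,0,0,0,0,0,0,1,0,0,0,0,0,0,1]

```text
time: 23.15
tool_pos: [619.4, -257.0, 353.0]
tcp_rot: [-3.138, -0.003, 1.772]
contact_force: [-0.5, -0.1, -1.2]
grip_width: 29.9
```

```bash
python3 go.py 620 -256.5 350 1.772; python3 - <<'E'
from h import *
o=get_obs()
ims={n:None for n in("wrist","side","top")}
for n in ims:
    o1=get_obs();cv2.imwrite(f"pics/{n}7.png",capture(n)[:,:,::-1]);print(n,np.round(o1['tool_pos'],1),np.round(o1['tcp_rot'],3))
print(get_obs()['tool_pos'])
w=cam("wrist",o);s=cam("side");t=cam("top")
print("flange pred",[proj(c,(620,-256.5,193)).round(1) for c in(w,s,t)])
Rm=R.from_euler('xyz',o['tcp_rot']).as_matrix()
for nm,a in [("tip",123),("ring",53),("headbot",3)]:
    P=o['tool_pos']+Rm@np.array([0,0,a]);print(nm,P.round(1),[proj(c,P).round(1) for c in(w,s,t)])
crop('pics/side7.png','pics/s7b.png',290,80,350,170,6)
E
```

```text
23.15 at [ 619.4 -257.   353. ] [-3.138e+00 -3.000e-03  1.772e+00] w 29.9 F [-0.5 -0.1 -1.2]
shift units now [0.02 0.04 0.15] after turn [0.02 0.04 0.15] turn units [-0.04 -0.04  0.  ]
wrist [ 619.4 -257.   353. ] [-3.138e+00 -3.000e-03  1.772e+00]
side [ 619.3 -257.   352.9] [-3.138e+00 -3.000e-03  1.772e+00]
top [ 619.3 -257.   353.4] [-3.139e+00 -3.000e-03  1.772e+00]
[ 619.31648951 -257.00756357  353.84426011]
flange pred [array([280.7, 195.2]), array([323.9, 149.8]), array([412.7, 175.6])]
tip [ 618.9 -256.7  230. ] [array([279.8, 204.1]), array([325. , 139.2]), array([417.7, 173.4])]
ring [ 619.2 -256.9  300. ] [array([280.1, 229. ]), array([326.5, 118. ]), array([428. , 167.5])]
headbot [ 619.4 -257.   350. ] [array([280.5, 258.1]), array([327.7, 102.2]), array([436.3, 162.8])]
```

View pics/wrist7.png

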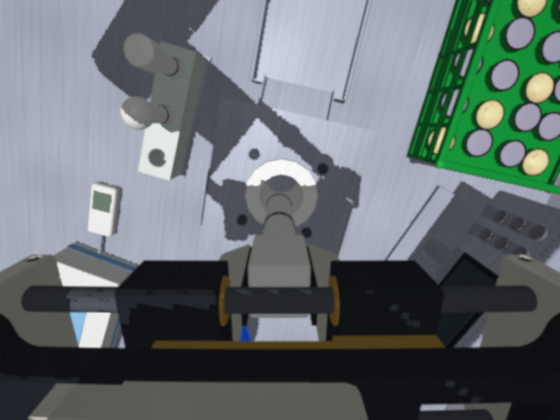

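View pics/s7b.png

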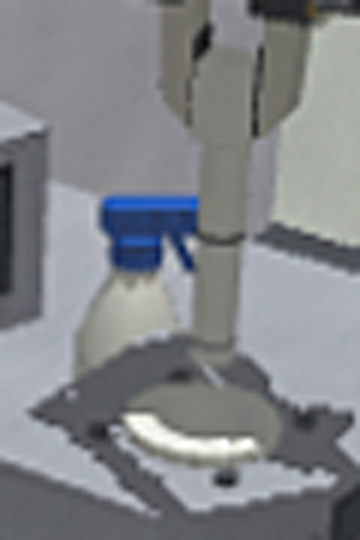

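View pics/top7.png

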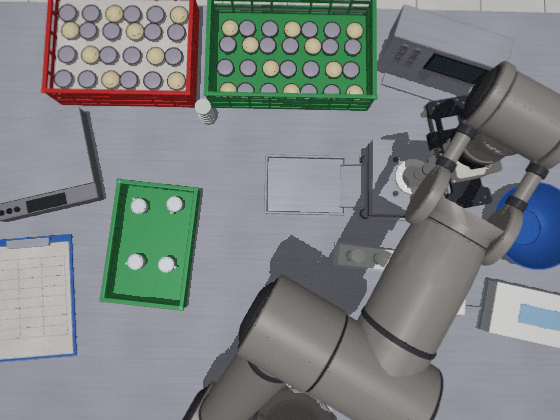

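```bash
python3 - <<'E'
from h import *
crop('pics/wrist7.png','pics/w7b.png',225,140,335,270,5)
crop('pics/side7.png','pics/s7c.png',300,125,350,175,10)
E
```

```text
(no output)
```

View pics/w7b.png

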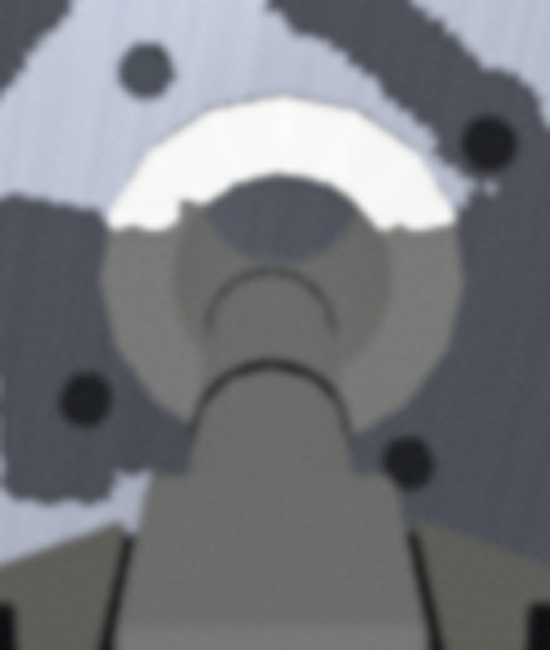

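View pics/s7c.png

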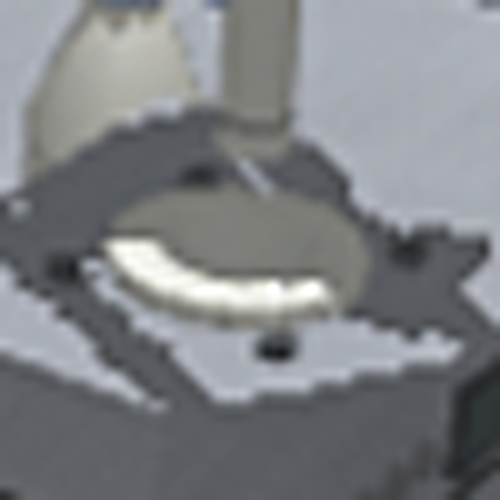

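```bash
python3 - <<'E'
from h import *
o=dict(get_obs());o['tool_pos']=np.array([619.4,-257.,353.]);o['tcp_rot']=np.array([-3.138,-.003,1.772])
w=cam("wrist",o);s=cam("side")
f=lambda x,y:np.array([(x+.5)/5-.5+225,(y+.5)/5-.5+140])
B=[onplane(w,f(*p),185) for p in [(146,70),(488,145),(86,400),(408,463)]]
print(np.round(B,1),np.mean(B,0))
print(onplane(w,f(282,95),193),onplane(w,f(101,275),193),onplane(w,f(463,275),193))
g=lambda x,y:np.array([(x+.5)/10-.5+300,(y+.5)/10-.5+125])
B=[onplane(s,g(*p),185) for p in [(66,267),(275,346),(410,250),(203,175)]]
print(np.round(B,1),np.mean(B,0))
t=cam("top");h=lambda x,y:np.array([(x+.5)/4-.5+260,(y+.5)/4-.5+130])
B=[onplane(t,h(*p),185) for p in [(542,118),(679,120),(542,254),(680,257)]]
print(np.round(B,1),np.mean(B,0))
E
```

```text
[[ 581.6 -218.   185. ]
 [ 659.8 -219.   185. ]
 [ 581.2 -296.8  185. ]
 [ 659.5 -297.   185. ]] [ 620.52504604 -257.71486488  185.        ]
[ 612.00107663 -216.46330467  193.        ] [ 580.23724817 -263.92538967  193.        ] [ 659.93769653 -247.60977495  193.        ]
[[ 666.2 -227.1  185. ]
 [ 587.8 -224.3  185. ]
 [ 587.1 -304.5  185. ]
 [ 666.6 -307.6  185. ]] [ 626.92887371 -265.87222091  185.        ]
[[ 658.4 -219.3  185. ]
 [ 658.8 -297.2  185. ]
 [ 580.6 -218.7  185. ]
 [ 580.4 -296.7  185. ]] [ 619.57619701 -257.98975038  185.        ]
```

```bash
python3 - <<'E'
from h import *
o=dict(get_obs());o['tool_pos']=np.array([619.4,-257.,353.]);o['tcp_rot']=np.array([-3.138,-.003,1.772])
w=cam("wrist",o)
Rm=R.from_euler('xyz',o['tcp_rot']).as_matrix()
for nm,p in [("tip",(12,0,123)),("ring",(12,0,53)),("headbot+x",(15,0,3)),("tip-8",(12,0,115)),("tip-5",(12,0,118))]:
    print(nm,proj(w,o['tool_pos']+Rm@np.array(p)).round(1))
E
```

```text
tip [279.8 192.5]
ring [280.1 214.2]
headbot+x [280.5 235.2]
tip-8 [279.8 194.4]
tip-5 [279.8 193.7]
```

step_arm:
  moves: [0,0.05,0.3,-0.05,-0.05,0,1,0,0,0.3,0,0,0,1,0,0,0,0,0,0,1]

```text
time: 23.55
tool_pos: [619.7, -257.2, 341.9]
tcp_rot: [3.139, 0.003, 1.771]
contact_force: [0.1, -0.3, -1.6]
grip_width: 29.7
```

```bash
python3 go.py 620.5 -257 246 1.772
```

```text
23.55 at [ 619.7 -257.2  341.9] [3.139e+00 3.000e-03 1.771e+00] w 29.7 F [ 0.1 -0.3 -1.6]
shift units now [0.02 0.03 4.79] after turn [0.   0.04 4.79] turn units [ 0.04  0.04 -0.01]
```

step_arm:
  moves: [0,0.05,0.4,0.05,0.05,0,1,0,0,0.4,0,0,0,1,0,0,0,0,0,0,1]

```text
time: 23.8
tool_pos: [620.4, -257.0, 324.4]
tcp_rot: [-3.141, -0.001, 1.771]
contact_force: [-1.4, 0.6, -1.5]
grip_width: 30.2
```

```bash
python3 go.py 620.5 -257 246 1.772
```

```text
23.8 at [ 620.4 -257.   324.4] [-3.141e+00 -1.000e-03  1.771e+00] w 30.2 F [-1.4  0.6 -1.5]
shift units now [-0.    0.01  3.92] after turn [-0.    0.    3.92] turn units [-0.01 -0.01 -0.02]
```

step_arm:
  moves: [0,0,0.4,0,0,0,1,0,0,0.4,0,0,0,1,0,0,0,0,0,0,1]

```text
time: 24.05
tool_pos: [620.3, -256.8, 306.0]
tcp_rot: [-3.14, -0.001, 1.771]
contact_force: [0.2, -0.3, -2.4]
grip_width: 29.9
```

```bash
python3 go.py 620.5 -257 246 1.772
```

```text
24.05 at [ 620.3 -256.8  306. ] [-3.140e+00 -1.000e-03  1.771e+00] w 29.9 F [ 0.2 -0.3 -2.4]
shift units now [-0.02  0.01  3.  ] after turn [-0.01  0.01  3.  ] turn units [-0.02 -0.02 -0.02]
```

step_arm:
  moves: [0,0,0.4,0,0,0,1,0,0,0.4,0,0,0,1,0,0,0.4,0,0,0,1,0,0,0,0,0,0,1]

```text
time: 24.38
tool_pos: [620.1, -256.7, 278.9]
tcp_rot: [-3.139, -0.002, 1.771]
contact_force: [-0.1, 0.2, -1.9]
grip_width: 29.8
```

```bash
python3 go.py 620.5 -257 246 1.772
```

```text
24.3833 at [ 620.1 -256.7  278.9] [-3.139e+00 -2.000e-03  1.771e+00] w 29.8 F [-0.1  0.2 -1.9]
shift units now [-0.02  0.02  1.65] after turn [-0.02  0.02  1.65] turn units [-0.03 -0.03 -0.01]
```

step_arm:
  moves: [0,0,0.4,0,0,0,1,0,0,0.4,0,0,0,1,0,0,0.4,0,0,0,1,0,0,0,0,0,0,1]

```text
time: 24.72
tool_pos: [619.9, -256.6, 252.1]
tcp_rot: [-3.139, -0.002, 1.771]
contact_force: [-0.1, -0.8, -2.8]
grip_width: 29.6
```

```bash
python3 go.py 620.5 -257 246 1.772
```

```text
24.7167 at [ 619.9 -256.6  252.1] [-3.139e+00 -2.000e-03  1.771e+00] w 29.6 F [-0.1 -0.8 -2.8]
shift units now [-0.02  0.02  0.3 ] after turn [-0.02  0.02  0.3 ] turn units [-0.03 -0.03 -0.02]
```

step_arm:
  moves: [0,0.05,0.3,-0.05,-0.05,0,1,0,0,0,0,0,0,1,0,0,0,0,0,0,1,0,0,0,0,0,0,1]

```text
time: 25.05
tool_pos: [621.0, -256.4, 245.1]
tcp_rot: [3.14, 0.002, 1.771]
contact_force: [-0.7, 0.2, -1.8]
grip_width: 29.9
```

```bash
python3 go.py 620.5 -257 246 1.772; python3 - <<'E'
from h import *
o=get_obs()
for n in("wrist","side"):
    cv2.imwrite(f"pics/{n}8.png",capture(n)[:,:,::-1])
o=get_obs();print(o['tool_pos'])
w=cam("wrist",o);s=cam("side")
Rm=R.from_euler('xyz',o['tcp_rot']).as_matrix()
print("flange",[proj(c,(620.5,-257,193)).round(1) for c in(w,s)],"ring",[proj(c,o['tool_pos']+Rm@np.array([0,0,53.])).round(1) for c in(w,s)])
crop('pics/wrist8.png','pics/w8b.png',225,140,335,270,5)
crop('pics/side8.png','pics/s8b.png',290,95,360,165,8)
E
```

```text
25.05 at [ 621.  -256.4  245.1] [3.140e+00 2.000e-03 1.771e+00] w 29.9 F [-0.7  0.2 -1.8]
shift units now [-0.02 -0.03 -0.04] after turn [-0.02 -0.03 -0.04] turn units [ 0.02  0.02 -0.02]
[ 621.12720294 -256.47328664  245.51023038]
flange [array([279. , 229.5]), array([323.8, 149.7])] ring [array([280.1, 228.9]), array([323.5, 149.8])]
```

View pics/w8b.png

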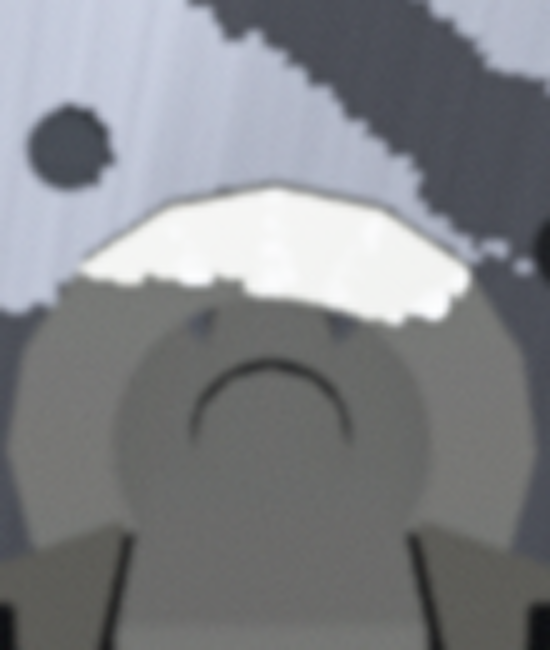

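View pics/s8b.png

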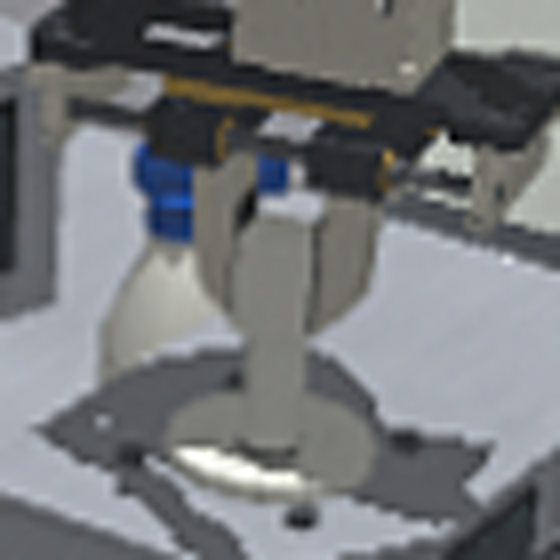

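```bash
python3 - <<'E'
from h import *
for i in range(3): 
    im=capture("side"); o=get_obs(); print(np.round(o['tool_pos'],2),np.round(o['tcp_rot'],4),np.abs(o['dq']).max(),o['grip_width'])
cv2.imwrite("pics/side9.png",im[:,:,::-1])
E
```

```text
[ 621.14 -256.47  245.51] [3.1397e+00 2.1000e-03 1.7710e+00] 0.0030821027125134317 29.550064704938986
[ 621.12 -256.48  245.52] [3.1397e+00 2.1000e-03 1.7710e+00] 0.001062590969703233 29.643030816919016
[ 621.09 -256.47  245.48] [3.1398e+00 2.0000e-03 1.7709e+00] 0.0017526771098192217 29.91538186686934
```

View pics/side9.png

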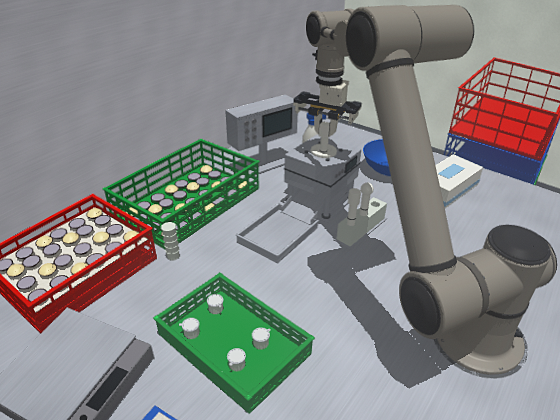

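The side view shows four pots standing upright in the tote, around (190–261, 303–359). Two wands remain in the stand near (360,195), and the square-headed wand is in the throat. The arm is still, so I'm handing in.

```bash
python3 -c "
from plant import *
print(close_job()); print(get_obs()['time'],get_obs()['tool_pos'])"
```

```text
the job is handed in; nothing more can be done
None
the job is handed in; nothing more can be done
```

I moved both pots from the catch tray to the empty half of the tote and released them on the floor. I then drew the square-headed wand straight up out of its stand and lowered it down the throat. The job was handed in at about 25 s with the gripper still holding the wand.

**Last checks, all from pictures and the arm's own readings:**
- **Pots:** both stand upright in the tote, and the packed pots look unmoved.
- **Other wands:** both still stand in the stand.
- **Ring height and centring:** the ring is level with the flange top to about 1 mm. The wand is centred to about 1 mm in the wrist view.
- **Steadiness:** the tool is within about 0.2° of vertical and not moving, and no contact with the detector showed in the force readings.

**Disagreements:** the cameras placed the throat centre 1–2 mm apart, so I used a compromise and confirmed it against the ring and bore in the last wrist picture. The detector's four corner bolts gave about 10 mm off in the side view when taken at housing-top height. I took that to mean the bolt heads stand about 5 mm proud, so I left the side view's bolt fix out and allowed for that height in the other two views.

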